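# Put medicine cartons away on the sloping stands

### The job

Put the red cartons on the sloping stand with the red labels and the blue cartons on the one with the blue labels: on each stand first the larger carton, printed side up, flat on the middle of the slope with its short end pushed back against the backstop, then the smaller carton of that colour squarely on top of it, lying the same way and also back against the backstop. Leave the green cartons, the pill bottle and the dish of tablets where they are.

Things in the scene. Friction and masses are not known exactly. Their poses are not given: they have to be found in the camera images.
- red_big: the larger red medicine carton: a closed white box with a red printed top and red band, 90 long (its x) x 60 wide (its y) x 34 mm high (its z), 60 to 130 g; lies loose on the desk, printed side up; origin at the centre of its underside
- red_small: the smaller red medicine carton: a closed white box with a red printed top and red band, 72 long (its x) x 50 wide (its y) x 28 mm high (its z), 35 to 70 g; lies loose on the desk, printed side up; origin at the centre of its underside
- blue_big: the larger blue medicine carton: a closed white box with a blue printed top and blue band, 90 long (its x) x 60 wide (its y) x 34 mm high (its z), 60 to 130 g; lies loose on the desk, printed side up; origin at the centre of its underside
- blue_small: the smaller blue medicine carton: a closed white box with a blue printed top and blue band, 72 long (its x) x 50 wide (its y) x 28 mm high (its z), 35 to 70 g; lies loose on the desk, printed side up; origin at the centre of its underside
- green_big: the larger green medicine carton: a closed white box with a green printed top and green band, 90 long (its x) x 60 wide (its y) x 34 mm high (its z), 60 to 130 g; lies loose on the desk, printed side up; origin at the centre of its underside; stays where it is
- green_small: the smaller green medicine carton: a closed white box with a green printed top and green band, 72 long (its x) x 50 wide (its y) x 28 mm high (its z), 35 to 70 g; lies loose on the desk, printed side up; origin at the centre of its underside; stays where it is
- red_stand_seat (a point): fixed white carton stand with red label strips: slope 130 mm wide, 125 long, open at sides and front, falling 15 deg to a 72 mm backstop square to it on the robot's side; cartons do not slide on it. Point: mid-width where slope meets backstop, 22 mm above the desk; x up the slope, y across, z square out of it; yaw within 0.35 rad
- blue_stand_seat (a point): fixed white carton stand with blue label strips: slope 130 mm wide, 125 long, open at sides and front, falling 15 deg to a 72 mm backstop square to it on the robot's side; cartons do not slide on it. Point: mid-width where slope meets backstop, 22 mm above the desk; x up the slope, y across, z square out of it; yaw within 0.35 rad
- tablet_dish: a shallow round white dish of counted cream tablets, 68 mm across, 14 mm high, loose; origin at the centre of its underside; stays where it is
- pill_bottle: a small amber pill bottle with a white cap, 44 mm across, 55 mm high, loose, standing; origin at the centre of its underside; stays where it is

How it is judged:
By the outcome, as a careful person would: the job done as asked, in the order asked, and still so for the second after the job is handed in, with the robot touching nothing.
It also fails if it takes over 115 s, if anything falls off the work surface, if the arm or the gripper's body presses on something with over 40 N, if the wrist force passes 120 N, or if a joint passes its speed limit or range.

### The arm

A 7-joint arm with a two-finger parallel gripper is mounted at the origin on the work surface. World frame = base frame: x ahead of the robot, y to its left, z up, the work surface at z = 0. Lengths are in m, angles in rad, forces in N, time in s.
With the tool pointing down it reaches from about 0.35 to 0.9 m from the base axis. Payload 8.1 kg.
Tool frame: the origin (TCP) lies between the finger pads; the fingertips stand 14 mm ahead of it and the grasp point (between the pads) lies 5 mm behind it; z points along the fingers, y is the direction in which the jaws open and shut (so a half turn about z gives the same grasp; the last joint's range is limited). The gripper opens to 92 mm and grips with 3 to 60 N. Pads are 19 mm wide; open, the fingers measure 130 mm over their backs; the gripper's body (75 mm by 190 mm) begins 47 mm behind the grasp point.
Start: joints at [-1.345, 0.434, 0.025, 1.573, -0.012, 1.134, -0.075], TCP at [0.202, 0.592, 0.241] pointing down, gripper open.
Joint ranges: [-2.62, 2.62], [-0.44, 2.09], [-1.27, 1.32], [0.08, 2.57], [-1.32, 4.46], [0.12, 2], [-2.74, 2.74]. Speed limits (rad/s): [2.22, 2.22, 3.01, 3.01, 3.14, 3.14, 3.14].

### API

Orientations are given as a unit quaternion [x, y, z, w].
In Python, from rig import arm, eyes, hand_in gives the robot as it stands.
- The arm moves only by the shell command python3 -m pendant 'ROWS' [FORCE]. ROWS is JSON, a list of rows, each an object with "claw": the closure, from 0 (fully open) to 1 (shut); "offset": the shift along the tool's x, y, z in m, a list of three; "twist": the turn about the tool's z in degrees. In form: [{"claw": claw, "offset": [x, y, z], "twist": twist}, ...]. A call has 1 to 12 rows; each row shifts and turns the pose as measured when the row begins, along the tool's axes as they then stand; what a row does not reach is not made up. A row lasts 1/12 s, in which the tool goes at most 41.7 mm and 7.16 degrees, less where a joint would pass 70% of its speed; a pose out of reach is approached as far as the arm can. A call with a gripper value outside its range is refused whole. The fingers move at their own pace and stop on an object; FORCE is the grip in N (left out, the last holds). Time passes only in rows, so rows that do not move let the fingers close. It gives the time, the measured TCP pose, the force and the opening at its end, in the units of the state.
- arm.get_obs(): the state, without advancing time (a new reading comes with each control period).
- eyes.grab_frame(name): name is "side" or "top"; returns the picture (400x640x3 uint8, red, green, blue); there is no depth.
- eyes.camera_info(name): a dict with "camera_matrix" (3x3 intrinsics, pixels), "cam_to_world" (4x4, takes a point from camera to world coordinates). Camera axes: x right, y down, z forward; pixel columns grow to the right and rows downward; lengths in m; the calibration is good to about 2 mm. A picture is of the moment at which its call begins. camera_info takes no time and is no camera call.
- hand_in(): hands the job in, once; it reports no verdict.
The state is a dict: "time_s": time; "joint_pos": joint angles; "dq": joint speeds; "joint_efforts": joint torques, N m; "ee_pos": TCP position; "tcp_rot": TCP orientation; "force": force on the tool from outside, world axes, zero at the start; "torque": the same for the moment, N m; "width": finger opening in m.
Only numpy, scipy, OpenCV 4.12 (cv2) and the standard library are available. Lean on these libraries where they do the work, as an engineer would, in place of code of your own. Each camera call takes 0.05 s, during which the arm holds its last target. There are 200 camera calls.

## Working session

There is one attempt and no reset: what is moved stays moved. The work goes in short steps, Python scripts to look and compute and a shell command to move; the robot and the scene stay as the last step left them, time stands still between calls to the robot, and variables do not carry over. Pictures are saved under pics/ and viewed, about 12 in all and at most 16, crops included, and the job is handed in when it is done.

```bash
ls; mkdir -p pics
python3 - <<'E'
from rig import arm,eyes
import cv2,json
print(arm.get_obs())
for n in("top","side"):
    cv2.imwrite(f"pics/{n}0.png",eyes.grab_frame(n)[:,:,::-1]); print(eyes.camera_info(n))
E
```

```text
pics
{'time_s': 0.0, 'joint_pos': array([-1.34459282,  0.43524155,  0.02499406,  1.57410674, -0.01161897,
        1.1339548 , -0.07509719]), 'dq': array([-0.00182392, -0.00132354,  0.00283431,  0.00119514, -0.0011697 ,
       -0.0007357 , -0.00113248]), 'joint_efforts': array([ 2.45889050e-04, -6.67853594e+01,  9.85198505e-01, -3.14456642e+01,
       -6.05883636e-02,  4.31636441e-02,  1.94032805e-04]), 'ee_pos': array([0.20172163, 0.59104349, 0.23992991]), 'tcp_rot': array([ 1.63708624e-01,  9.86508426e-01, -7.80143906e-04, -6.12494970e-05]), 'force': array([-0.12953776, -0.50709717, -0.19756186]), 'torque': array([ 0.00049223,  0.01955129, -0.01217452]), 'width': 0.09174139950725609}
{'camera_matrix': array([[388.96621174,   0.        , 313.51671386],
       [  0.        , 388.96621174, 201.0460938 ],
       [  0.        ,   0.        ,   1.        ]]), 'cam_to_world': array([[ 0.01630895, -0.98938782,  0.14438063,  0.40110242],
       [-0.99968583, -0.01338636,  0.02119068, -0.00599888],
       [-0.01903306, -0.14468086, -0.9892953 ,  0.97004931],
       [ 0.        ,  0.        ,  0.        ,  1.        ]])}
{'camera_matrix': array([[438.87361906,   0.        , 320.55916261],
       [  0.        , 438.87361906, 201.91891287],
       [  0.        ,   0.        ,   1.        ]]), 'cam_to_world': array([[-0.99774602, -0.0543738 ,  0.03932394,  0.51037557],
       [-0.06552512,  0.66309903, -0.74565819,  0.83790892],
       [ 0.0144686 , -0.7465542 , -0.66516726,  0.80188467],
       [ 0.        ,  0.        ,  0.        ,  1.        ]])}
```

View pics/top0.png

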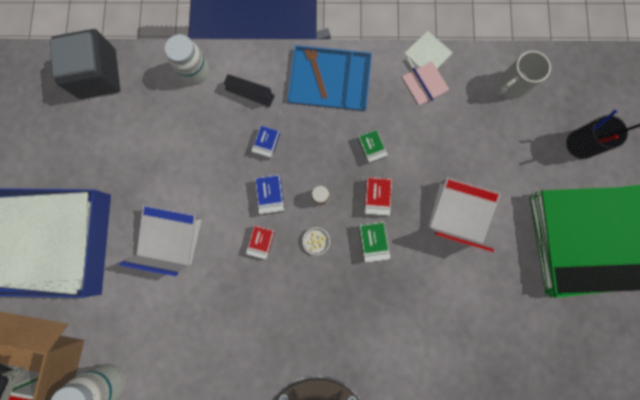

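View pics/side0.png

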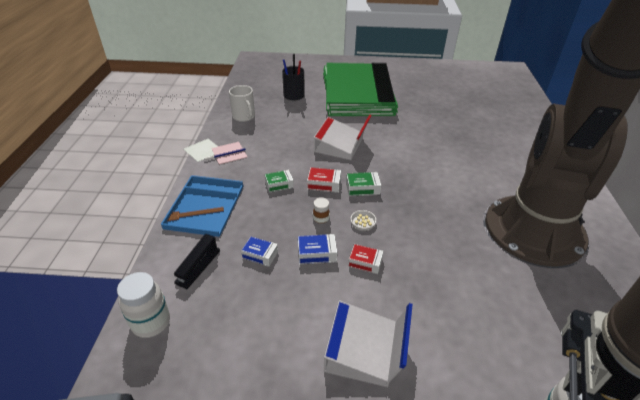

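Run:
```python
import cv2
a=cv2.imread("pics/top0.png")
cv2.imwrite("pics/c1.png",cv2.resize(a[120:265,235:400],None,fx=4,fy=4,interpolation=cv2.INTER_CUBIC))
s=cv2.hconcat([a[165:285,115:215],a[165:285,415:515]])
cv2.imwrite("pics/c2.png",cv2.resize(s,None,fx=4,fy=4,interpolation=cv2.INTER_CUBIC))
```

```text
(no output)
```

View pics/c1.png

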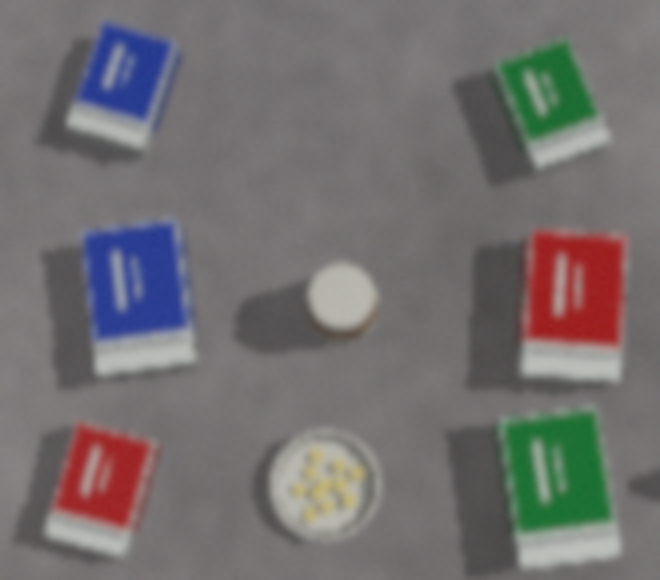

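View pics/c2.png

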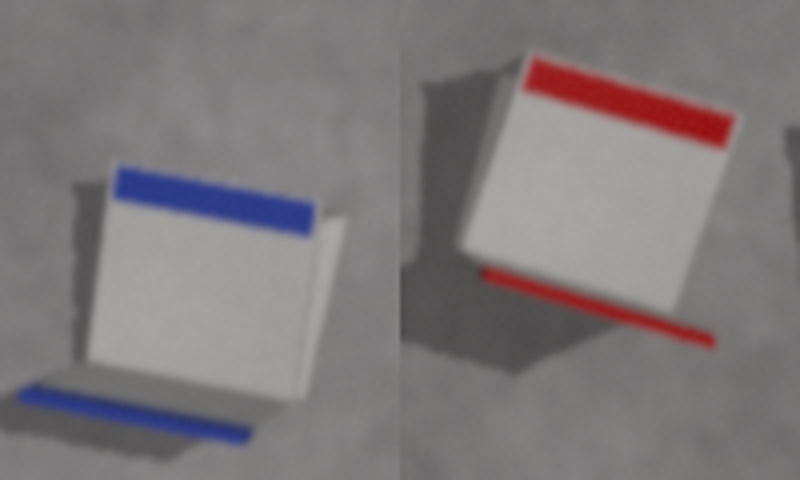

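```bash
cat > h.py <<'E'
import cv2,numpy as np
from rig import arm,eyes
U=4
def mask(img,c,x0,y0,x1,y1,thr=60):
    a=cv2.resize(img[y0:y1,x0:x1].astype(np.float32),None,fx=U,fy=U,interpolation=cv2.INTER_CUBIC)
    i="rgb".index(c); o=[k for k in range(3) if k!=i]
    return ((a[...,i]-np.maximum(a[...,o[0]],a[...,o[1]]))>thr).astype(np.uint8)
def ray(n,px,h):
    I=eyes.camera_info(n);T=I["cam_to_world"];p=np.atleast_2d(px).astype(float)
    d=np.c_[p,np.ones(len(p))]@np.linalg.inv(I["camera_matrix"]).T@T[:3,:3].T
    return T[:3,3]+d*((h-T[2,3])/d[:,2])[:,None]
def proj(n,P):
    I=eyes.camera_info(n);T=I["cam_to_world"];q=(np.atleast_2d(P)-T[:3,3])@T[:3,:3]@I["camera_matrix"].T
    return q[:,:2]/q[:,2:]
def blobs(n,img,c,box,h,thr=60,amin=200):
    x0,y0,x1,y1=box
    cs,_=cv2.findContours(mask(img,c,*box,thr),cv2.RETR_EXTERNAL,cv2.CHAIN_APPROX_NONE)
    out=[]
    for k in cs:
        if cv2.contourArea(k)<amin: continue
        p=(k[:,0]+.5)/U-.5+[x0,y0]
        hh=h(p.mean(0)) if callable(h) else h
        w=ray(n,p,hh)[:,:2]
        r=cv2.minAreaRect((w*1000).astype(np.float32))
        out.append((p.mean(0),r,cv2.boxPoints(r)))
    return out
def norm(r):
    (c,(w,h),a)=r
    # long axis angle
    if w<h: a+=90;w,h=h,w
    return np.array(c),w,h,(a+90)%180-90
E
cat > m.py <<'E'
from h import *
import sys
im=cv2.imread("pics/top0.png")[:,:,::-1]
B={"red_big":("r",(355,170,400,222),.034),"red_small":("r",(240,220,280,262),.028),"blue_big":("b",(245,168,292,220),.034),"blue_small":("b",(243,118,285,165),.028)}
for k,(c,b,h) in B.items():
    for p,r,bx in blobs("top",im,c,b,h,50):
        c0,l,w,a=norm(r); u=np.array([np.cos(np.radians(a)),np.sin(np.radians(a))]);L=90 if h>.03 else 72
        print(k,p.round(1),"rect",c0.round(1),round(l,1),round(w,1),"yaw",round(a,1),"ctr",(c0+u*(l/2-L/2)).round(1))
for k,c,b1,b2 in(("red","r",(435,172,505,205),(425,225,500,255)),("blue","b",(138,200,200,228),(115,255,185,280))):
    for b,h in((b1,.0535),(b2,.0915)):
        for p,r,bx in blobs("top",im,c,b,h,35):
            c0,l,w,a=norm(r); print(k,p.round(1),c0.round(1),round(l,1),round(w,1),"yaw",round((a)%180-90,1),bx.round(0).tolist())
E
python3 m.py
```

```text
red_big [378.4 191.8] rect [ 563.4 -143.1] 69.0 59.6 yaw -3.4 ctr [ 552.9 -142.5]
red_small [260.2 238.6] rect [445.3 141.6] 54.8 48.6 yaw -13.9 ctr [437.  143.7]
blue_big [268.2 189.8] rect [564.3 125.2] 65.9 56.5 yaw 8.9 ctr [552.3 123.3]
blue_small [265.7 137.4] rect [698.9 137.1] 52.3 45.4 yaw -17.5 ctr [689.5 140. ]
red [471.8 190.3] [ 565.9 -361.3] 126.1 24.9 yaw -16.3 [[536.0, -418.0], [560.0, -425.0], [596.0, -304.0], [572.0, -297.0]]
red [464.4 241.5] [ 442.5 -325.2] 134.4 10.8 yaw -16.2 [[419.0, -388.0], [429.0, -391.0], [467.0, -262.0], [456.0, -259.0]]
blue [168.  214.8] [497.2 360.5] 124.0 20.9 yaw -9.9 [[476.0, 301.0], [497.0, 298.0], [518.0, 420.0], [498.0, 423.0]]
blue [148.  268.5] [371.2 382.1] 134.0 10.5 yaw -10.0 [[354.0, 317.0], [365.0, 315.0], [388.0, 447.0], [378.0, 449.0]]
```

```bash
sed -i 's/h,50)/h,30)/; s/h,35)/h,25)/' m.py; python3 m.py
cat > go.py <<'E'
# remaining move in tool axes: go.py X Y Z(mm) YAW(deg, carton/stand x axis)
import sys,numpy as np
from scipy.spatial.transform import Rotation as Ro
from rig import arm
o=arm.get_obs();R=Ro.from_quat(o["tcp_rot"]).as_matrix();p=o["ee_pos"]*1000
yaw=np.degrees(np.arctan2(R[1,1],R[0,1]))-90
yaw=(yaw+90)%180-90
print("t %.2f tcp %s yaw %.1f F %s w %.1f j7 %.2f tilt %.3f"%(o["time_s"],p.round(1),yaw,o["force"].round(1),o["width"]*1000,o["joint_pos"][6],-R[2,2]))
if len(sys.argv)>4:
    x,y,z,a=map(float,sys.argv[1:5]);tw=-(a-yaw);tw=(tw+90)%180-90
    print("  twist now %.1f; offset in present axes %s; in axes after twist %s"%(tw,((np.array([x,y,z])-p)@R).round(1),((np.array([x,y,z])-p)@R@Ro.from_euler("z",tw,degrees=True).as_matrix()).round(1)))
if len(sys.argv)>5: # seat frame
    pass
E
python3 go.py 552 123 200 9
python3 - <<'E'
from h import *
im=cv2.imread("pics/side0.png")
def draw(P,c):
    q=(proj("side",np.array(P)/1000)*2).astype(int); cv2.polylines(big,[q.reshape(-1,1,2)],True,c,1)
big=cv2.resize(im,None,fx=2,fy=2,interpolation=cv2.INTER_CUBIC)
for x,y,a,L,W,h in((552.9,-142.5,-3.4,90,60,34),(437,143.7,-13.9,72,50,28),(552.3,123.3,8.9,90,60,34),(689.5,140,-17.5,72,50,28)):
    a=np.radians(a);u=np.array([np.cos(a),np.sin(a)]);v=np.array([-u[1],u[0]])
    draw([[*(np.array([x,y])+i*u*L/2+j*v*W/2),h] for i,j in((1,1),(1,-1),(-1,-1),(-1,1))],(0,255,255))
for x,y,a in((463.5,-331.2,-16.25),(391.5,378.8,-9.95)):
    a=np.radians(a);u=np.array([np.cos(a),np.sin(a),0]);v=np.array([-u[1],u[0],0]);c,s=np.cos(np.pi/12),np.sin(np.pi/12)
    e=np.array([0,0,1]);xs=c*u+s*e;zs=-s*u+c*e;o=np.array([x,y,22])
    draw([o+65*v,o-65*v,o-65*v+125*xs,o+65*v+125*xs],(0,255,255));draw([o+65*v,o-65*v,o-65*v+72*zs,o+65*v+72*zs],(0,255,0))
cv2.imwrite("pics/d.png",big[200:780,420:1000][:600,:800])
E
```

```text
red_big [378.3 191.7] rect [ 563.3 -143. ] 71.8 62.7 yaw -3.9 ctr [ 554.2 -142.3]
red_small [260.8 238.9] rect [444.8 140.1] 57.6 54.5 yaw -14.1 ctr [437.8 141.9]
blue_big [268.3 189.8] rect [564.7 124.6] 69.7 61.5 yaw 8.9 ctr [554.6 123.1]
blue_small [265.7 137.4] rect [698.9 136.9] 55.9 49.3 yaw -17.2 ctr [691.3 139.3]
red [471.8 190.3] [ 565.8 -361.3] 127.6 26.5 yaw -16.3 [[535.0, -419.0], [561.0, -426.0], [596.0, -304.0], [571.0, -296.0]]
red [464.3 241.5] [ 442.6 -325. ] 135.6 12.2 yaw -16.2 [[418.0, -388.0], [430.0, -392.0], [467.0, -262.0], [456.0, -258.0]]
blue [168.1 214.8] [497.1 360.5] 125.7 22.9 yaw -10.0 [[475.0, 301.0], [497.0, 297.0], [519.0, 420.0], [497.0, 424.0]]
blue [148.1 268.5] [371.4 381.9] 135.7 12.4 yaw -9.8 [[354.0, 316.0], [366.0, 314.0], [389.0, 448.0], [377.0, 450.0]]
t 0.10 tcp [201.7 591.1 240.1] yaw -18.8 F [0.3 0.1 0.7] w 91.8 j7 -0.08 tilt 1.000
  twist now -27.8; offset in present axes [-482.7 -329.9   40.6]; in axes after twist [-272.8 -517.1   40.6]
```

View pics/d.png

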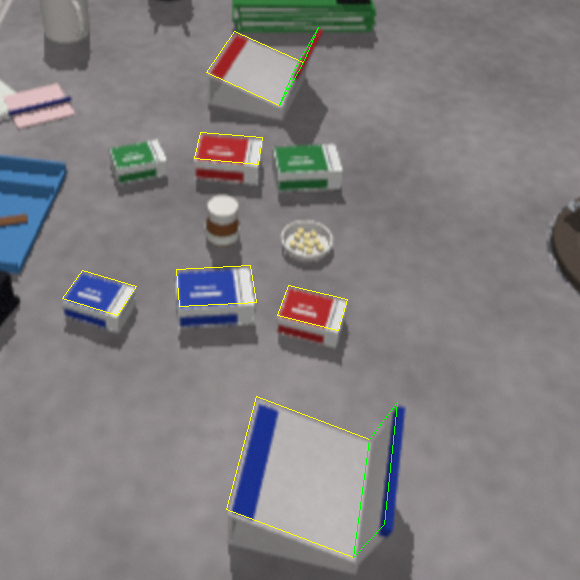

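```bash
python3 -m pendant '[{"claw":0,"offset":[0,0,0],"twist":-7},{"claw":0,"offset":[0,0,0],"twist":-7},{"claw":0,"offset":[0,0,0],"twist":-7},{"claw":0,"offset":[0,0,0],"twist":-7}]' 15; python3 go.py 553.5 123.2 120 8.9
```

```text
time_s: 0.43
ee_pos: [0.201, 0.59, 0.2381]
tcp_rot: [-0.085, 0.996, -0.003, -0.001]
force: [0.1, -0.3, -0.4]
width: 0.0919
t 0.43 tcp [201.  590.  238.1] yaw 9.7 F [ 0.1 -0.3 -0.4] w 91.9 j7 0.38 tilt 1.000
  twist now 0.8; offset in present axes [-268.7 -519.1  120.2]; in axes after twist [-276.2 -515.1  120.2]
```

```bash
python3 -m pendant '[{"claw":0,"offset":[-0.019,-0.036,0.002],"twist":0},{"claw":0,"offset":[-0.019,-0.036,0.002],"twist":0},{"claw":0,"offset":[-0.019,-0.036,0.002],"twist":0},{"claw":0,"offset":[-0.019,-0.036,0.002],"twist":0},{"claw":0,"offset":[-0.019,-0.036,0.002],"twist":0},{"claw":0,"offset":[-0.019,-0.036,0.002],"twist":0},{"claw":0,"offset":[-0.019,-0.036,0.002],"twist":0},{"claw":0,"offset":[-0.019,-0.036,0.002],"twist":0},{"claw":0,"offset":[-0.019,-0.036,0.002],"twist":0},{"claw":0,"offset":[-0.019,-0.036,0.002],"twist":0},{"claw":0,"offset":[-0.019,-0.036,0.002],"twist":0},{"claw":0,"offset":[-0.019,-0.036,0.002],"twist":0}]' >/dev/null; python3 go.py 553.5 123.2 120 8.9
```

```text
t 1.43 tcp [501.3 203.3 209.2] yaw 11.4 F [1.2 1.  0.2] w 91.7 j7 1.31 tilt 1.000
  twist now 2.5; offset in present axes [-36.3 -88.5  89.1]; in axes after twist [-40.1 -86.9  89.1]
```

```bash
python3 -m pendant '[{"claw":0,"offset":[-0.012,-0.029,0.015],"twist":2.5},{"claw":0,"offset":[-0.013,-0.029,0.025],"twist":0},{"claw":0,"offset":[-0.013,-0.029,0.025],"twist":0},{"claw":0,"offset":[0,0,0.020],"twist":0},{"claw":0,"offset":[0,0,0],"twist":0},{"claw":0,"offset":[0,0,0],"twist":0}]' >/dev/null; python3 go.py 553.5 123.2 21 8.9
```

```text
t 1.93 tcp [560.1 107.2 121.5] yaw 7.9 F [ 0.3 -0.3  0.7] w 91.8 j7 1.48 tilt 1.000
  twist now -1.0; offset in present axes [  3.7  17.7 100.4]; in axes after twist [  3.3  17.8 100.4]
```

```bash
python3 -m pendant '[{"claw":0,"offset":[0.0035,0.017,0],"twist":-1},{"claw":0,"offset":[0,0,0],"twist":0},{"claw":0,"offset":[0,0,0.03],"twist":0},{"claw":0,"offset":[0,0,0.03],"twist":0},{"claw":0,"offset":[0,0,0.012],"twist":0},{"claw":0,"offset":[0,0,0],"twist":0},{"claw":0,"offset":[0,0,0],"twist":0}]' >/dev/null; python3 go.py 553.5 123.2 21 8.9
```

```text
t 2.52 tcp [555.  136.2  55.9] yaw 9.7 F [-0.1  0.5  0.2] w 91.8 j7 1.46 tilt 1.000
  twist now 0.8; offset in present axes [  3.8 -12.5  34.9]; in axes after twist [  3.6 -12.5  34.9]
```

```bash
python3 -m pendant '[{"claw":0,"offset":[0.003,-0.010,0],"twist":0.8}]' >/dev/null; python3 go.py 553.5 123.2 21 8.9;python3 -m pendant '[{"claw":0,"offset":[0,0,0],"twist":0}]' >/dev/null; python3 go.py 553.5 123.2 21 8.9;python3 -m pendant '[{"claw":0,"offset":[0,0,0],"twist":0}]' >/dev/null; python3 go.py 553.5 123.2 21 8.9
```

```text
t 2.60 tcp [554.  129.2  57.2] yaw 9.2 F [-1.6  0.6 -0. ] w 91.8 j7 1.47 tilt 1.000
  twist now 0.3; offset in present axes [ 1.7 -5.9 36.2]; in axes after twist [ 1.7 -5.9 36.2]
t 2.68 tcp [554.3 127.4  58.5] yaw 9.0 F [ 0.2 -0.3  0.3] w 92.1 j7 1.47 tilt 1.000
  twist now 0.1; offset in present axes [ 1.7 -4.  37.5]; in axes after twist [ 1.7 -4.  37.5]
t 2.77 tcp [554.9 127.7  59.8] yaw 9.0 F [ 1.5 -0.2  0.5] w 91.6 j7 1.47 tilt 1.000
  twist now 0.1; offset in present axes [ 2.4 -4.2 38.8]; in axes after twist [ 2.4 -4.2 38.8]
```

```bash
python3 -m pendant '[{"claw":0,"offset":[0.002,-0.004,0.015],"twist":0},{"claw":0,"offset":[0,0,0.015],"twist":0},{"claw":0,"offset":[0,0,0.007],"twist":0},{"claw":0,"offset":[0,0,0.001],"twist":0},{"claw":0,"offset":[0,0,0.001],"twist":0}]' >/dev/null; python3 go.py 553.5 123.2 21 8.9
```

```text
t 3.18 tcp [557.7 123.4  25.2] yaw 8.9 F [-0.  -0.3 -0.3] w 91.7 j7 1.48 tilt 1.000
  twist now 0.0; offset in present axes [4.3 0.5 4.1]; in axes after twist [4.3 0.5 4.1]
```

```bash
python3 -m pendant '[{"claw":0,"offset":[0.0045,0,0.005],"twist":0},{"claw":0,"offset":[0.001,0,0.001],"twist":0},{"claw":1,"offset":[0.0006,0,0.0012],"twist":0},{"claw":1,"offset":[0.0006,0,0.0012],"twist":0},{"claw":1,"offset":[0.0006,0,0.0012],"twist":0},{"claw":1,"offset":[0.0006,0,0.0012],"twist":0},{"claw":1,"offset":[0.0006,0,0.0012],"twist":0},{"claw":1,"offset":[0.0006,0,0.0012],"twist":0}]' >/dev/null; python3 go.py 553.5 123.2 21 8.9
```

```text
t 3.85 tcp [550.3 122.6  14.2] yaw 8.9 F [-4.4 -1.6 30.5] w 59.8 j7 1.48 tilt 1.000
  twist now 0.0; offset in present axes [-3.4  0.2 -6.7]; in axes after twist [-3.4  0.2 -6.7]
```

```bash
python3 -m pendant '[{"claw":0.7,"offset":[0,0,-0.004],"twist":0},{"claw":0,"offset":[-0.002,0,-0.004],"twist":0},{"claw":0,"offset":[0,0,0],"twist":0}]' >/dev/null; python3 go.py 553.5 123.2 21 8.9
```

```text
t 4.10 tcp [552.6 122.8  23.2] yaw 8.9 F [0.5 0.5 0.1] w 68.9 j7 1.48 tilt 1.000
  twist now 0.0; offset in present axes [-0.9  0.2  2.2]; in axes after twist [-0.9  0.2  2.2]
```

```bash
python3 -m pendant '[{"claw":1,"offset":[0,0,0.001],"twist":0},{"claw":1,"offset":[0,0,0.0005],"twist":0},{"claw":1,"offset":[0,0,0.0005],"twist":0},{"claw":1,"offset":[0,0,0.0005],"twist":0}]' >/dev/null; python3 go.py 553.5 123.2 21 8.9
```

```text
t 4.43 tcp [553.  123.   21.2] yaw 8.9 F [-5.5 -1.1 19.2] w 60.4 j7 1.48 tilt 1.000
  twist now 0.0; offset in present axes [-0.6  0.2  0.2]; in axes after twist [-0.6  0.2  0.2]
```

```bash
python3 -m pendant '[{"claw":1,"offset":[0,0,-0.02],"twist":0},{"claw":1,"offset":[0,0,-0.035],"twist":0},{"claw":1,"offset":[0,0,-0.035],"twist":0},{"claw":1,"offset":[0,0,-0.035],"twist":4},{"claw":1,"offset":[0,0,-0.01],"twist":6},{"claw":1,"offset":[0,0,0],"twist":5},{"claw":1,"offset":[0,0,0],"twist":2}]' >/dev/null; python3 go.py 434.8 371.2 150 -9.95
```

```text
t 5.02 tcp [547.2 121.5 159.3] yaw -8.8 F [ 0.3  0.2 -1.8] w 59.9 j7 1.19 tilt 1.000
  twist now 1.2; offset in present axes [149.3 229.6   8.6]; in axes after twist [154.  226.5   8.6]
```

```bash
python3 -m pendant '[{"claw":1,"offset":[0.012,0.018,0],"twist":1},{"claw":1,"offset":[0.022,0.034,0],"twist":0},{"claw":1,"offset":[0.022,0.034,0],"twist":0},{"claw":1,"offset":[0.022,0.034,0],"twist":0},{"claw":1,"offset":[0.022,0.034,0],"twist":0},{"claw":1,"offset":[0.022,0.034,0],"twist":0},{"claw":1,"offset":[0.012,0.019,0],"twist":0},{"claw":1,"offset":[0,0,0],"twist":0},{"claw":1,"offset":[0,0,0],"twist":0}]' >/dev/null; python3 go.py 434.8 371.2 150 -9.95
```

```text
t 5.77 tcp [446.4 355.4 155.2] yaw -10.4 F [ 1.3 -1.1 -1. ] w 60.2 j7 0.68 tilt 1.000
  twist now -0.4; offset in present axes [14.3 13.4  5. ]; in axes after twist [14.2 13.5  5. ]
```

```bash
python3 -m pendant '[{"claw":1,"offset":[0.010,0.0095,0.01],"twist":-0.4},{"claw":1,"offset":[0.002,0.002,0.02],"twist":0},{"claw":1,"offset":[0,0,0.02],"twist":0},{"claw":1,"offset":[0,0,0.01],"twist":0},{"claw":1,"offset":[0,0,0],"twist":0}]' >/dev/null; python3 go.py 434.8 371.2 70 -9.95
```

```text
t 6.18 tcp [437.6 367.   90.7] yaw -10.2 F [-0.4  0.3  0.1] w 60.2 j7 0.67 tilt 1.000
  twist now -0.2; offset in present axes [ 3.8  3.6 20.6]; in axes after twist [ 3.8  3.6 20.6]
```

```bash
python3 -m pendant '[{"claw":1,"offset":[0.0035,0.0035,0.005],"twist":0},{"claw":1,"offset":[0,0,0.008],"twist":0},{"claw":1,"offset":[0,0,0.005],"twist":0},{"claw":1,"offset":[0,0,0.001],"twist":0}]' >/dev/null; python3 go.py 434.8 371.2 54 -9.95
```

```text
t 6.52 tcp [436.1 369.8  70.6] yaw -10.4 F [-0.  -0.5 -1.6] w 59.8 j7 0.66 tilt 1.000
  twist now -0.4; offset in present axes [ 1.8  1.1 16.6]; in axes after twist [ 1.8  1.1 16.6]
```

Now loosen the grip and press down so the carton pitches onto the slope.

```bash
python3 -m pendant '[{"claw":1,"offset":[0.001,0.001,0.003],"twist":-0.4},{"claw":1,"offset":[0,0,0.004],"twist":0},{"claw":1,"offset":[0,0,0.004],"twist":0}]' 5 >/dev/null; python3 go.py 434.8 371.2 54 -9.95;python3 -m pendant '[{"claw":1,"offset":[0,0,0.004],"twist":0},{"claw":1,"offset":[0,0,0.004],"twist":0},{"claw":1,"offset":[0,0,0.004],"twist":0}]' 5 >/dev/null; python3 go.py 434.8 371.2 54 -9.95
python3 - <<'E'
import cv2
from rig import eyes
a=eyes.grab_frame("side")[230:390,280:460,::-1]
cv2.imwrite("pics/s1.png",cv2.resize(a,None,fx=3.5,fy=3.5,interpolation=cv2.INTER_CUBIC))
E
```

```text
t 6.77 tcp [436.1 371.6  60.1] yaw -10.0 F [-0.6  0.5  0.4] w 60.0 j7 0.67 tilt 1.000
  twist now -0.0; offset in present axes [ 1.3 -0.7  6.1]; in axes after twist [ 1.3 -0.7  6.1]
t 7.02 tcp [437.  372.   49.5] yaw -10.0 F [-17.8 -12.8  73.6] w 60.2 j7 0.67 tilt 1.000
  twist now -0.0; offset in present axes [ 2.  -1.1 -4.6]; in axes after twist [ 2.  -1.1 -4.6]
```

View pics/s1.png

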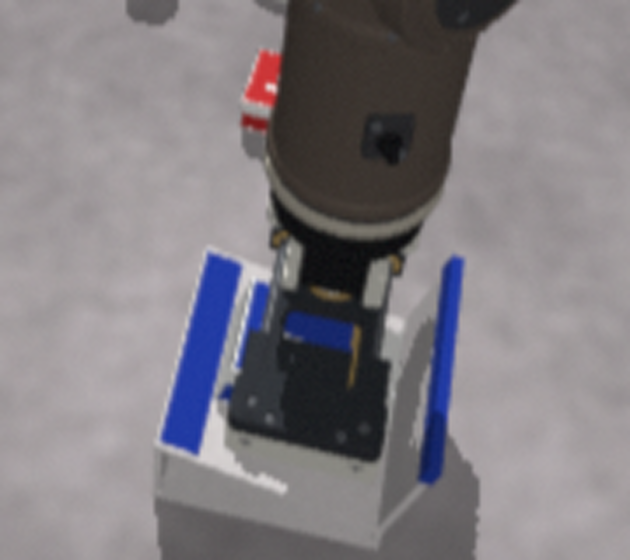

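```bash
python3 -m pendant '[{"claw":1,"offset":[0,0,-0.004],"twist":0},{"claw":1,"offset":[0,0,-0.002],"twist":0}]' 8 >/dev/null; python3 go.py 427.7 372.5 54 -9.95;python3 -m pendant '[{"claw":1,"offset":[0.003,0,0.001],"twist":0},{"claw":1,"offset":[0.003,0,0.001],"twist":0}]' 8 >/dev/null; python3 go.py 427.7 372.5 54 -9.95
```

```text
t 7.23 tcp [437.4 372.1  56.6] yaw -10.0 F [ 0.9 -0.8 -1.1] w 59.7 j7 0.67 tilt 1.000
  twist now -0.0; offset in present axes [ 9.7 -1.3  2.4]; in axes after twist [ 9.7 -1.3  2.4]
t 7.40 tcp [432.4 373.2  54.7] yaw -10.0 F [-0.4 -0.6 -0.6] w 60.1 j7 0.66 tilt 1.000
  twist now -0.1; offset in present axes [ 4.6 -1.5  0.6]; in axes after twist [ 4.6 -1.5  0.6]
```

```bash
for i in 1; do python3 -m pendant '[{"claw":1,"offset":[0.002,-0.001,0.0005],"twist":0}]'>/dev/null; python3 go.py 427.7 372.5 54 -9.95; python3 -m pendant '[{"claw":1,"offset":[0.002,-0.001,0.0005],"twist":0}]' >/dev/null; python3 go.py 427.7 372.5 54 -9.95;python3 -m pendant '[{"claw":1,"offset":[0.002,0,0.0005],"twist":0}]'  >/dev/null; python3 go.py 427.7 372.5 54 -9.95;python3 -m pendant '[{"claw":1,"offset":[0.002,0,0.0005],"twist":0}]'  >/dev/null; python3 go.py 427.7 372.5 54 -9.95; done
```

```text
t 7.48 tcp [429.8 372.7  53.6] yaw -10.0 F [-0.5  0.5 -0.1] w 60.0 j7 0.66 tilt 1.000
  twist now -0.1; offset in present axes [ 2.  -0.6 -0.4]; in axes after twist [ 2.  -0.6 -0.4]
t 7.57 tcp [427.2 371.9  52.6] yaw -10.0 F [ 0.3  0.8 -1.2] w 59.7 j7 0.66 tilt 1.000
  twist now -0.1; offset in present axes [-0.4  0.6 -1.4]; in axes after twist [-0.4  0.6 -1.4]
t 7.65 tcp [425.1 372.   51.7] yaw -10.0 F [ 7.5 -4.5  4.2] w 60.4 j7 0.65 tilt 1.000
  twist now -0.1; offset in present axes [-2.5  0.9 -2.3]; in axes after twist [-2.5  0.9 -2.3]
t 7.73 tcp [425.  372.   51.5] yaw -10.1 F [ 9.3 -3.1  5.3] w 60.3 j7 0.65 tilt 1.000
  twist now -0.1; offset in present axes [-2.6  1.  -2.4]; in axes after twist [-2.6  0.9 -2.4]
```

```bash
python3 -m pendant '[{"claw":0.6,"offset":[0,0,0],"twist":0},{"claw":0.3,"offset":[0,0,-0.001],"twist":0},{"claw":0,"offset":[0,0,-0.001],"twist":0},{"claw":0,"offset":[0,0,-0.02],"twist":0},{"claw":0,"offset":[0,0,-0.035],"twist":0},{"claw":0,"offset":[0,0,-0.035],"twist":0},{"claw":0,"offset":[-0.035,0,-0.015],"twist":0},{"claw":0,"offset":[-0.035,0,0],"twist":0},{"claw":0,"offset":[-0.038,0,0],"twist":0},{"claw":0,"offset":[-0.038,0,0],"twist":0},{"claw":0,"offset":[-0.030,0,0],"twist":0}]' >/dev/null; python3 go.py 691 139.5 160 -17.3
python3 - <<'E'
import cv2
from rig import eyes
a=eyes.grab_frame("side")[230:390,280:440,::-1];b=eyes.grab_frame("top")[190:290,110:220,::-1]
f=lambda i:cv2.resize(i,(400,400),interpolation=cv2.INTER_CUBIC)
cv2.imwrite("pics/s2.png",cv2.hconcat([f(a),f(b[:,:100])]))
E
```

```text
t 8.65 tcp [590.  346.8 166.8] yaw -9.1 F [-0.   0.1 -0.1] w 92.2 j7 0.88 tilt 1.000
  twist now 8.2; offset in present axes [-132.3 -188.9    7.5]; in axes after twist [-158.  -168.     7.5]
```

View pics/s2.png

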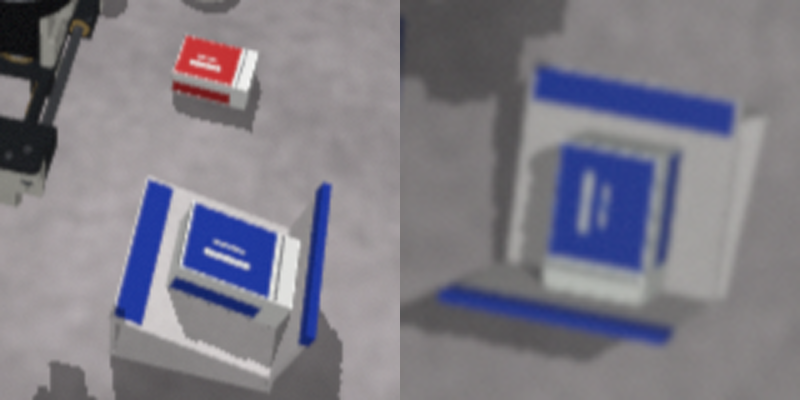

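```bash
cat > seat.py <<'E'
# seat.py red|blue big|small cam x0 y0 x1 y1 : coloured top in seat coords (mm)
from h import *
import sys
S={"red":(463.5,-331.2,-16.25),"blue":(391.5,378.8,-9.95)}
def frame(k):
    x,y,a=S[k];a=np.radians(a);u=np.array([np.cos(a),np.sin(a),0]);v=np.array([-u[1],u[0],0]);e=np.array([0,0,1.]);c,s=np.cos(np.pi/12),np.sin(np.pi/12)
    return np.array([x,y,22.]),np.array([c*u+s*e,v,-s*u+c*e])
def run(k,zs,n,box,img,thr=30):
    o,F=frame(k);I=eyes.camera_info(n);T=I["cam_to_world"]
    cs,_=cv2.findContours(mask(img,k[0],*box,thr),cv2.RETR_EXTERNAL,cv2.CHAIN_APPROX_NONE)
    for q in cs:
        if cv2.contourArea(q)<1500: continue
        p=(q[:,0]+.5)/U-.5+[box[0],box[1]]
        d=np.c_[p,np.ones(len(p))]@np.linalg.inv(I["camera_matrix"]).T@T[:3,:3].T
        C=(T[:3,3]*1000-o)@F.T;d=d@F.T
        w=C+d*((zs-C[2])/d[:,2])[:,None]
        r=cv2.minAreaRect(w[:,:2].astype(np.float32)); c,l,b,a=norm(r)
        print(n,"px",p.mean(0).round(),"rect ctr",c.round(1),round(l,1),round(b,1),"yaw",round(a,1),"far xs",w[:,0].max().round(1),"xs near",w[:,0].min().round(1))
if __name__=="__main__":
    k,sz,n=sys.argv[1:4];run(k,34 if sz=="big" else 62,n,list(map(int,sys.argv[4:8])),eyes.grab_frame(n))
E
python3 seat.py blue big top 143 220 183 262;python3 seat.py blue big side 345 305 400 362
```

```text
top px [160. 241.] rect ctr [53.2 -2.4] 68.9 58.4 yaw -0.1 far xs 87.7 xs near 18.8
side px [365. 349.] rect ctr [58.  42.5] 67.9 10.1 yaw 0.1 far xs 91.9 xs near 24.0
side px [372. 330.] rect ctr [52.7 -1.4] 69.5 58.5 yaw 0.1 far xs 87.5 xs near 17.9
```

```bash
python3 -m pendant '[{"claw":0,"offset":[0,0,0],"twist":4},{"claw":0,"offset":[0,0,0],"twist":4},{"claw":0,"offset":[-0.020,-0.021,0],"twist":0},{"claw":0,"offset":[-0.025,-0.0265,0],"twist":0},{"claw":0,"offset":[-0.025,-0.0265,0],"twist":0},{"claw":0,"offset":[-0.025,-0.0265,0],"twist":0},{"claw":0,"offset":[-0.025,-0.0265,0],"twist":0},{"claw":0,"offset":[-0.010,-0.011,0],"twist":0},{"claw":0,"offset":[0,0,0],"twist":0},{"claw":0,"offset":[0,0,0],"twist":0}]'>/dev/null; python3 go.py 691 139.5 60 -17.3
```

```text
t 9.68 tcp [657.1 187.4 162.2] yaw -16.1 F [-0.7 -0.1 -0.6] w 91.7 j7 1.05 tilt 1.000
  twist now 1.2; offset in present axes [-46.5 -37.5 101.5]; in axes after twist [-47.2 -36.6 101.5]
```

```bash
python3 -m pendant '[{"claw":0,"offset":[-0.020,-0.016,0.015],"twist":1.2},{"claw":0,"offset":[-0.018,-0.014,0.030],"twist":0},{"claw":0,"offset":[-0.006,-0.004,0.030],"twist":0},{"claw":0,"offset":[0,0,0.020],"twist":0},{"claw":0,"offset":[0,0,0],"twist":0},{"claw":0,"offset":[0,0,0],"twist":0}]'>/dev/null; python3 go.py 691 139.5 60 -17.3
```

```text
t 10.18 tcp [684.2 161.8  65.5] yaw -16.3 F [-1.1 -0.   0.5] w 91.7 j7 1.12 tilt 1.000
  twist now 1.0; offset in present axes [-12.9 -19.6   5. ]; in axes after twist [-13.2 -19.4   5. ]
```

```bash
python3 -m pendant '[{"claw":0,"offset":[-0.010,-0.016,0],"twist":1},{"claw":0,"offset":[-0.003,-0.005,0],"twist":0},{"claw":0,"offset":[0,0,0],"twist":0},{"claw":0,"offset":[0,0,0],"twist":0}]'>/dev/null; python3 go.py 691 139.5 19 -17.3
```

```text
t 10.52 tcp [690.  145.   69.3] yaw -16.9 F [0.4 0.4 0. ] w 91.8 j7 1.14 tilt 1.000
  twist now 0.4; offset in present axes [-3.1 -6.3 50.2]; in axes after twist [-3.2 -6.2 50.2]
```

```bash
python3 -m pendant '[{"claw":0,"offset":[-0.003,-0.006,0.010],"twist":0.5},{"claw":0,"offset":[0,-0.001,0.018],"twist":0},{"claw":0,"offset":[0,0,0.016],"twist":0},{"claw":0,"offset":[0,0,0.004],"twist":0},{"claw":0,"offset":[0,0,0.001],"twist":0}]'>/dev/null; python3 go.py 691 139.5 19 -17.3
```

```text
t 10.93 tcp [693.2 140.6  21.8] yaw -17.4 F [ 0.3 -0.1 -0.5] w 91.8 j7 1.15 tilt 1.000
  twist now -0.1; offset in present axes [ 1.8 -1.8  2.8]; in axes after twist [ 1.8 -1.8  2.8]
```

```bash
python3 -m pendant '[{"claw":0.5,"offset":[0.0015,-0.0015,0.001],"twist":0},{"claw":1,"offset":[0.0005,0,0.0007],"twist":0},{"claw":1,"offset":[0.0005,0,0.0007],"twist":0},{"claw":1,"offset":[0,0,0.0003],"twist":0},{"claw":1,"offset":[0,0,0.0],"twist":0}]' 15>/dev/null; python3 go.py 691 139.5 19 -17.3;  python3 -m pendant '[{"claw":1,"offset":[0,0,0.0],"twist":0}]'>/dev/null; python3 go.py 691 139.5 19 -17.3
```

```text
time_s: 11.35
ee_pos: [0.6909, 0.1403, 0.0208]
tcp_rot: [0.151, 0.988, 0.016, 0.001]
force: [0.3, 0.0, 0.0]
width: 0.0629
t 11.35 tcp [690.9 140.3  20.8] yaw -17.4 F [0.3 0.  0. ] w 62.9 j7 1.15 tilt 0.999
  twist now -0.1; offset in present axes [-0.4 -0.8  1.7]; in axes after twist [-0.4 -0.8  1.7]
t 11.43 tcp [691.1 140.4  21.2] yaw -17.4 F [ 0.2  0.2 -0.3] w 56.4 j7 1.15 tilt 0.999
  twist now -0.1; offset in present axes [-0.1 -1.   2.2]; in axes after twist [-0.1 -1.   2.2]
```

```bash
python3 -m pendant '[{"claw":1,"offset":[0,0,0.002],"twist":0},{"claw":1,"offset":[0,0,0.0005],"twist":0},{"claw":1,"offset":[0,0,0.0005],"twist":0},{"claw":1,"offset":[0,0,0],"twist":0}]' 15 >/dev/null; python3 go.py 691 139.5 19 -17.3;  python3 -m pendant '[{"claw":1,"offset":[0,0,-0.02],"twist":0},{"claw":1,"offset":[0,0,-0.035],"twist":0},{"claw":1,"offset":[0,0,-0.040],"twist":0},{"claw":1,"offset":[0,0,-0.040],"twist":-3},{"claw":1,"offset":[0,0,-0.02],"twist":-4},{"claw":1,"offset":[0,0,0],"twist":0}]'>/dev/null; python3 go.py 425 373 170 -9.95
```

```text
t 11.77 tcp [692.  140.6  20.2] yaw -17.4 F [ 0.2 -0.7 -1.1] w 49.8 j7 1.15 tilt 0.999
  twist now -0.1; offset in present axes [ 0.6 -1.4  1.1]; in axes after twist [ 0.6 -1.4  1.1]
t 12.27 tcp [688.3 135.3 176.7] yaw -10.1 F [ 0.8  0.2 -0.4] w 50.0 j7 1.24 tilt 1.000
  twist now -0.1; offset in present axes [300.8 187.6  13.3]; in axes after twist [300.4 188.4  13.3]
```

```bash
python3 -m pendant '[{"claw":1,"offset":[0.018,0.011,0],"twist":0},{"claw":1,"offset":[0.034,0.021,0],"twist":0},{"claw":1,"offset":[0.034,0.021,0],"twist":0},{"claw":1,"offset":[0.034,0.021,0],"twist":0},{"claw":1,"offset":[0.034,0.021,0],"twist":0},{"claw":1,"offset":[0.034,0.021,0],"twist":0},{"claw":1,"offset":[0.034,0.021,0],"twist":0},{"claw":1,"offset":[0.030,0.021,0],"twist":0},{"claw":1,"offset":[0.015,0.011,0],"twist":0},{"claw":1,"offset":[0,0,0],"twist":0}]'>/dev/null; python3 go.py 418.7 372 150 -9.95
```

```text
t 13.10 tcp [445.7 353.7 173.6] yaw -11.0 F [-0.4  0.3 -1.1] w 50.2 j7 0.69 tilt 1.000
  twist now -1.1; offset in present axes [29.9 12.2 24. ]; in axes after twist [29.7 12.8 24. ]
```

```bash
python3 -m pendant '[{"claw":1,"offset":[0.015,0.006,0.005],"twist":-1},{"claw":1,"offset":[0.012,0.005,0.010],"twist":0},{"claw":1,"offset":[0.001,0,0.008],"twist":0},{"claw":1,"offset":[0,0,0],"twist":0}]'>/dev/null; python3 go.py 418.7 372 98 -9.95
```

```text
t 13.43 tcp [418.2 370.5 147.4] yaw -10.0 F [ 0.5 -0.8 -0.4] w 50.3 j7 0.65 tilt 1.000
  twist now -0.1; offset in present axes [-0.4  0.5 49.4]; in axes after twist [-0.4  0.5 49.4]
```

```bash
python3 -m pendant '[{"claw":1,"offset":[0,0.001,0.010],"twist":0},{"claw":1,"offset":[0,0.0005,0.018],"twist":0},{"claw":1,"offset":[0,0,0.015],"twist":0},{"claw":1,"offset":[0,0,0.003],"twist":0},{"claw":1,"offset":[0,0,0],"twist":0}]'>/dev/null; python3 go.py 418.7 372 94 -9.95
```

```text
t 13.85 tcp [424.  368.6  97.5] yaw -10.5 F [ 1.1  0.2 -0.3] w 49.9 j7 0.66 tilt 1.000
  twist now -0.6; offset in present axes [5.8 2.3 3.5]; in axes after twist [5.8 2.3 3.5]
```

Correct laterally, then loosen and press gently.

```bash
python3 -m pendant '[{"claw":1,"offset":[0.004,0.0025,0.0005],"twist":-0.5},{"claw":1,"offset":[0.001,0,0.002],"twist":0},{"claw":1,"offset":[0,0,0.003],"twist":0}]' 5 >/dev/null; python3 go.py 418.7 372 84 -9.95; python3 -m pendant '[{"claw":1,"offset":[0,0,0.003],"twist":0},{"claw":1,"offset":[0,0,0.003],"twist":0}]' 5 >/dev/null; python3 go.py 418.7 372 84 -9.95
```

```text
t 14.10 tcp [421.4 371.5  92.9] yaw -10.2 F [-0.8 -0.2  0.7] w 50.2 j7 0.66 tilt 1.000
  twist now -0.2; offset in present axes [ 2.7 -0.1  8.9]; in axes after twist [ 2.7 -0.1  8.9]
t 14.27 tcp [421.5 372.3  87.6] yaw -10.1 F [-1.8 -0.7  1. ] w 50.0 j7 0.66 tilt 1.000
  twist now -0.2; offset in present axes [ 2.7 -0.9  3.6]; in axes after twist [ 2.7 -0.8  3.6]
```

```bash
python3 -m pendant '[{"claw":1,"offset":[0.001,0,0.002],"twist":0}, {"claw":1,"offset":[0.003,0,0.001],"twist":0},{"claw":1,"offset":[0.003,-0.001,0.001],"twist":0}]' 8 >/dev/null; python3 go.py 410.3 373.4 83.6 -9.95;python3 -m pendant '[{"claw":1,"offset":[0.002,0,0.0005],"twist":0}]'>/dev/null; python3 go.py 410.3 373.4 83.6 -9.95; python3 -m pendant '[{"claw":1,"offset":[0.002,0,0.0005],"twist":0}]' >/dev/null; python3 go.py 410.3 373.4 83.6 -9.95
```

```text
t 14.52 tcp [416.1 373.4  84.2] yaw -10.2 F [-0.3  0.   4.7] w 49.9 j7 0.65 tilt 1.000
  twist now -0.2; offset in present axes [ 5.7 -1.1  0.6]; in axes after twist [ 5.7 -1.   0.6]
t 14.60 tcp [413.9 373.8  83.8] yaw -10.2 F [-0.8 -0.2 -0.5] w 49.7 j7 0.65 tilt 1.000
  twist now -0.2; offset in present axes [ 3.5 -1.1  0.1]; in axes after twist [ 3.5 -1.1  0.1]
t 14.68 tcp [412.1 374.4  83.3] yaw -10.2 F [ 6.7 -1.4  2.2] w 50.1 j7 0.64 tilt 1.000
  twist now -0.2; offset in present axes [ 1.6 -1.3 -0.3]; in axes after twist [ 1.6 -1.3 -0.3]
```

```bash
python3 -m pendant '[{"claw":1,"offset":[0.002,-0.001,0],"twist":-0.2}]' >/dev/null; python3 go.py 410.3 373.4 83.6 -9.95; python3 -m pendant '[{"claw":0.6,"offset":[0,0,0],"twist":0},{"claw":0.3,"offset":[0,0,-0.001],"twist":0},{"claw":0,"offset":[0,0,-0.001],"twist":0},{"claw":0,"offset":[0,0,-0.02],"twist":0},{"claw":0,"offset":[0,0,-0.035],"twist":0},{"claw":0,"offset":[0,0,-0.03],"twist":0},{"claw":0,"offset":[-0.025,-0.015,0],"twist":0},{"claw":0,"offset":[-0.035,-0.02,0],"twist":0},{"claw":0,"offset":[-0.035,-0.02,0],"twist":0},{"claw":0,"offset":[-0.030,-0.02,0],"twist":0}]' >/dev/null; python3 go.py 553.5 -142.4 170 -3.7; python3 seat.py blue small top 138 220 190 264;python3 seat.py blue small side 335 280 402 362;python3 - <<'E'
import cv2
from rig import eyes
a=eyes.grab_frame("side")[230:390,280:440,::-1];b=eyes.grab_frame("top")[190:290,110:220,::-1]
f=lambda i:cv2.resize(i,(400,400),interpolation=cv2.INTER_CUBIC)
cv2.imwrite("pics/s3.png",cv2.hconcat([f(a),f(b[:,:100])]))
E
```

```text
t 14.77 tcp [411.8 374.3  83.7] yaw -10.0 F [10.1  1.2 -0.8] w 50.1 j7 0.64 tilt 1.000
  twist now -0.0; offset in present axes [ 1.3 -1.2  0.1]; in axes after twist [ 1.3 -1.2  0.1]
t 15.60 tcp [513.1 283.1 172.3] yaw -8.8 F [-0.4  0.8 -0.6] w 91.9 j7 0.92 tilt 1.000
  twist now -5.1; offset in present axes [-104.9 -414.3   -9.3]; in axes after twist [ -67.7 -422.    -9.3]
top px [153. 249.] rect ctr [42.4 -2.2] 55.6 48.4 yaw 0.1 far xs 70.1 xs near 14.5
top px [165. 239.] rect ctr [ 58.5 -15.7] 71.2 54.4 yaw 0.5 far xs 93.9 xs near 23.1
side px [365. 349.] rect ctr [65.2 59.4] 64.9 9.6 yaw 0.1 far xs 97.7 xs near 32.8
side px [368. 333.] rect ctr [56.4 17.7] 73.0 54.1 yaw 0.0 far xs 92.9 xs near 19.9
side px [383. 324.] rect ctr [41.9 -1.3] 55.8 48.8 yaw 0.2 far xs 69.8 xs near 14.0
side px [339. 329.] rect ctr [121.5  41.9] 114.9 21.0 yaw 89.8 far xs 131.9 xs near 110.8
```

View pics/s3.png

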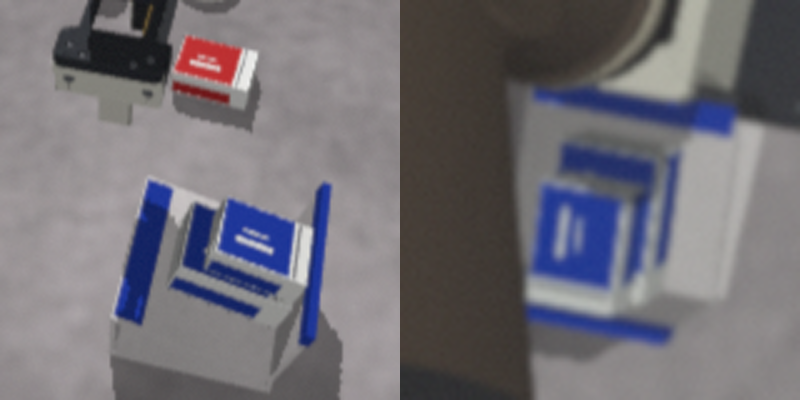

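```bash
python3 -m pendant '[{"claw":0,"offset":[0,0,0],"twist":-5},{"claw":0,"offset":[-0.003,-0.020,0],"twist":0},{"claw":0,"offset":[-0.006,-0.040,0],"twist":0},{"claw":0,"offset":[-0.006,-0.040,0],"twist":0},{"claw":0,"offset":[-0.006,-0.040,0],"twist":0},{"claw":0,"offset":[-0.006,-0.040,0],"twist":0},{"claw":0,"offset":[-0.006,-0.040,0],"twist":0},{"claw":0,"offset":[-0.006,-0.040,0],"twist":0},{"claw":0,"offset":[-0.006,-0.040,0],"twist":0},{"claw":0,"offset":[-0.006,-0.040,0],"twist":0},{"claw":0,"offset":[-0.006,-0.030,0],"twist":0},{"claw":0,"offset":[0,0,0],"twist":0}]'>/dev/null; python3 go.py 553.5 -142.4 80 -3.7
```

```text
t 16.80 tcp [539.6 -77.2 156.3] yaw -1.4 F [-0.6 -0.1 -0. ] w 91.7 j7 1.73 tilt 0.999
  twist now 2.3; offset in present axes [-16.3 -67.6  73.6]; in axes after twist [-19.1 -66.9  73.6]
```

```bash
python3 -m pendant '[{"claw":0,"offset":[-0.007,-0.025,0.010],"twist":2.3},{"claw":0,"offset":[-0.007,-0.028,0.025],"twist":0},{"claw":0,"offset":[-0.003,-0.010,0.025],"twist":0},{"claw":0,"offset":[0,0,0.008],"twist":0},{"claw":0,"offset":[0,0,0],"twist":0},{"claw":0,"offset":[0,0,0],"twist":0}]'>/dev/null; python3 go.py 553.5 -142.4 60 -3.7
```

```text
t 17.30 tcp [ 553.6 -129.7   84.1] yaw -3.2 F [-0.5 -0.3  0.1] w 91.8 j7 1.83 tilt 0.999
  twist now 0.5; offset in present axes [ -0.9 -13.7  23.5]; in axes after twist [ -1.  -13.7  23.5]
```

```bash
sed -i 's/tilt %.3f"/tilt %s"/; s/,-R\[2,2\])/,np.degrees(R[:2,2]).round(1))/' go.py; python3 -m pendant '[{"claw":0,"offset":[-0.001,-0.012,0.010],"twist":0.5},{"claw":0,"offset":[0,-0.002,0.012],"twist":0},{"claw":0,"offset":[0,0,0.006],"twist":0},{"claw":0,"offset":[0,0,0],"twist":0}]'>/dev/null; python3 go.py 553.5 -142.4 21 -3.7
```

```text
t 17.63 tcp [ 555.5 -138.2   56.2] yaw -3.4 F [-0.2  0.   0.4] w 91.7 j7 1.86 tilt [-0.5  2.6]
  twist now 0.3; offset in present axes [ 1.4 -5.9 35. ]; in axes after twist [ 1.4 -5.9 35. ]
```

```bash
python3 -m pendant '[{"claw":0,"offset":[0.001,-0.006,0.010],"twist":0},{"claw":0,"offset":[0,0,0.014],"twist":0},{"claw":0,"offset":[0,0,0.008],"twist":0},{"claw":0,"offset":[0,0,0.001],"twist":0}]'>/dev/null; python3 go.py 553.5 -142.4 21 -3.7
```

```text
t 17.97 tcp [ 554.4 -142.9   21.3] yaw -3.3 F [-0.8 -0.6  1.3] w 91.8 j7 1.88 tilt [-0.3  2.6]
  twist now 0.4; offset in present axes [1.  0.4 0.4]; in axes after twist [1.  0.4 0.4]
```

```bash
python3 -m pendant '[{"claw":1,"offset":[0.0005,0,-0.001],"twist":0.3},{"claw":1,"offset":[0,0,0],"twist":0},{"claw":1,"offset":[0,0,0.0004],"twist":0},{"claw":1,"offset":[0,0,0.0004],"twist":0},{"claw":1,"offset":[0,0,0.0004],"twist":0}]' 15 >/dev/null; python3 go.py 553.5 -142.4 21 -3.7
```

```text
t 18.38 tcp [ 554.1 -143.3   21.8] yaw -3.7 F [0.3 0.4 0.9] w 62.8 j7 1.88 tilt [-0.3  2.6]
  twist now 0.0; offset in present axes [0.7 0.8 0.8]; in axes after twist [0.7 0.8 0.8]
```

```bash
python3 -m pendant '[{"claw":1,"offset":[0,0,0.0004],"twist":0},{"claw":1,"offset":[0,0,0.0],"twist":0}]' >/dev/null; python3 go.py; python3 -m pendant '[{"claw":1,"offset":[0,0,-0.02],"twist":0},{"claw":1,"offset":[0,0,-0.035],"twist":0},{"claw":1,"offset":[0,0,-0.035],"twist":0},{"claw":1,"offset":[0,0,-0.035],"twist":4},{"claw":1,"offset":[0,0,-0.01],"twist":5},{"claw":1,"offset":[0,0,0],"twist":3}]' >/dev/null; python3 go.py 506.7 -343.8 150 -16.25
```

```text
t 18.55 tcp [ 554.3 -143.2   22. ] yaw -3.6 F [ 0.2  0.6 -0.7] w 60.5 j7 1.88 tilt [-0.3  2.6]
t 19.05 tcp [ 553.3 -149.3  161.2] yaw -16.0 F [-0.6  0.4 -2.6] w 60.4 j7 1.65 tilt [-0.5  2.7]
  twist now 0.2; offset in present axes [  -9.  -200.     2.6]; in axes after twist [  -9.8 -200.     2.6]
```

```bash
python3 -m pendant '[{"claw":1,"offset":[-0.001,-0.020,0],"twist":0},{"claw":1,"offset":[-0.002,-0.039,0],"twist":0},{"claw":1,"offset":[-0.002,-0.039,0],"twist":0},{"claw":1,"offset":[-0.002,-0.039,0],"twist":0},{"claw":1,"offset":[-0.002,-0.030,0],"twist":0},{"claw":1,"offset":[0,-0.012,0],"twist":0},{"claw":1,"offset":[0,0,0],"twist":0},{"claw":1,"offset":[0,0,0],"twist":0}]' >/dev/null; python3 go.py 506.7 -343.8 90 -16.25
```

```text
t 19.72 tcp [ 513.5 -327.5  155.6] yaw -15.8 F [-0.5  1.1 -1.5] w 60.7 j7 1.97 tilt [-0.2  2.7]
  twist now 0.4; offset in present axes [  1.  -20.3  64.8]; in axes after twist [  0.9 -20.4  64.8]
```

```bash
python3 -m pendant '[{"claw":1,"offset":[0.001,-0.013,0.010],"twist":0.4},{"claw":1,"offset":[0,-0.004,0.02],"twist":0},{"claw":1,"offset":[0,0,0.02],"twist":0},{"claw":1,"offset":[0,0,0.008],"twist":0},{"claw":1,"offset":[0,0,0],"twist":0}]' >/dev/null; python3 go.py 506.7 -343.8 70 -16.25
```

```text
t 20.13 tcp [ 510.4 -335.9   93.6] yaw -15.8 F [-0.1 -0.3 -0.8] w 60.4 j7 2.02 tilt [-0.   2.8]
  twist now 0.4; offset in present axes [ 1.1 -9.7 23.2]; in axes after twist [ 1.  -9.7 23.2]
```

```bash
python3 -m pendant '[{"claw":1,"offset":[0.001,-0.009,0.005],"twist":0.4},{"claw":1,"offset":[0,-0.001,0.008],"twist":0},{"claw":1,"offset":[0,0,0.006],"twist":0},{"claw":1,"offset":[0,0,0],"twist":0}]' >/dev/null; python3 go.py 506.7 -343.8 58 -16.25
```

```text
t 20.47 tcp [ 507.7 -343.4   73.3] yaw -16.1 F [-0.4 -0.6 -0.2] w 60.8 j7 2.04 tilt [-0.   2.8]
  twist now 0.2; offset in present axes [ 0.7 -1.4 15.3]; in axes after twist [ 0.7 -1.4 15.3]
```

```bash
python3 -m pendant '[{"claw":1,"offset":[0,-0.001,0.005],"twist":0},{"claw":1,"offset":[0,0,0.004],"twist":0},{"claw":1,"offset":[0,0,0.003],"twist":0}]' 5 >/dev/null; python3 go.py 506.7 -343.8 57 -16.25;python3 -m pendant '[{"claw":1,"offset":[0,0,0.003],"twist":0},{"claw":1,"offset":[0,0,0.001],"twist":0}]' 5 >/dev/null; python3 go.py 499 -341.5 54.5 -16.25
```

```text
t 20.72 tcp [ 508.2 -344.4   61.7] yaw -16.1 F [ 0.1 -1.3  1.3] w 60.1 j7 2.04 tilt [0.1 2.8]
  twist now 0.2; offset in present axes [ 1.5 -0.   4.7]; in axes after twist [ 1.5 -0.   4.7]
t 20.88 tcp [ 508.3 -344.1   57.5] yaw -16.1 F [0.6 1.7 3.6] w 60.8 j7 2.04 tilt [0.1 2.8]
  twist now 0.2; offset in present axes [ 9.6 -0.2  3.1]; in axes after twist [ 9.6 -0.3  3.1]
```

Now draw it back to the backstop.

```bash
python3 -m pendant '[{"claw":1,"offset":[0.003,0,0.001],"twist":0},{"claw":1,"offset":[0.003,0,0.001],"twist":0},{"claw":1,"offset":[0.002,0,0.0005],"twist":0}]' 8 >/dev/null; python3 go.py 499 -341.5 54.5 -16.25;python3 -m pendant '[{"claw":1,"offset":[0.002,0,0.0005],"twist":0}]'>/dev/null; python3 go.py 499 -341.5 54.5 -16.25;python3 -m pendant '[{"claw":1,"offset":[0.002,0,0.0005],"twist":0}]' >/dev/null; python3 go.py 499 -341.5 54.5 -16.25
```

```text
t 21.13 tcp [ 502.3 -342.3   55.9] yaw -16.0 F [ 0.7 -0.2 -0.8] w 59.9 j7 2.05 tilt [0.3 2.7]
  twist now 0.2; offset in present axes [ 3.4 -0.2  1.4]; in axes after twist [ 3.4 -0.2  1.4]
t 21.22 tcp [ 500.1 -341.6   55.3] yaw -16.0 F [ 0.5  1.7 -1.1] w 60.2 j7 2.05 tilt [0.3 2.7]
  twist now 0.2; offset in present axes [ 1.  -0.3  0.8]; in axes after twist [ 1.  -0.3  0.8]
t 21.30 tcp [ 499.1 -341.1   55.1] yaw -16.0 F [ 7.2 -1.4  1.4] w 60.3 j7 2.05 tilt [0.4 2.6]
  twist now 0.3; offset in present axes [-0.  -0.5  0.6]; in axes after twist [-0.  -0.5  0.6]
```

```bash
python3 -m pendant '[{"claw":1,"offset":[0.002,0,0.0005],"twist":0.3}]' >/dev/null; python3 go.py 499 -341.5 54.5 -16.25; python3 -m pendant '[{"claw":0.6,"offset":[0,0,0],"twist":0},{"claw":0.3,"offset":[0,0,-0.001],"twist":0},{"claw":0,"offset":[0,0,-0.001],"twist":0},{"claw":0,"offset":[0,0,-0.02],"twist":0},{"claw":0,"offset":[0,0,-0.035],"twist":0},{"claw":0,"offset":[0,0,-0.035],"twist":0},{"claw":0,"offset":[0,0.025,-0.02],"twist":0},{"claw":0,"offset":[0,0.038,0],"twist":0},{"claw":0,"offset":[0,0.038,0],"twist":0},{"claw":0,"offset":[0,0.038,0],"twist":0},{"claw":0,"offset":[0,0.038,0],"twist":0},{"claw":0,"offset":[0,0.030,0],"twist":0}]' >/dev/null; python3 go.py 437.5 142.8 160 -14; python3 seat.py red big top 440 188 490 240;python3 seat.py red big side 315 118 375 170
```

```text
t 21.38 tcp [ 498.9 -341.    55.2] yaw -16.3 F [ 7.7 -2.4  1.1] w 60.2 j7 2.05 tilt [0.6 2.5]
  twist now -0.0; offset in present axes [-0.2 -0.5  0.7]; in axes after twist [-0.2 -0.5  0.7]
t 22.38 tcp [ 550.5 -151.1  181.4] yaw -17.4 F [ 0.4  0.3 -0.9] w 92.0 j7 1.62 tilt [0.2 2.4]
  twist now -3.4; offset in present axes [195.3 245.6  33.2]; in axes after twist [180.5 256.7  33.2]
side px [344. 127.] rect ctr [51.9  0.1] 70.0 64.1 yaw -0.1 far xs 87.0 xs near 16.9
```

```bash
python3 -m pendant '[{"claw":0,"offset":[0,0,0],"twist":-3.4},{"claw":0,"offset":[0.013,0.018,0],"twist":0},{"claw":0,"offset":[0.024,0.033,0],"twist":0},{"claw":0,"offset":[0.024,0.033,0],"twist":0},{"claw":0,"offset":[0.024,0.033,0],"twist":0},{"claw":0,"offset":[0.024,0.033,0],"twist":0},{"claw":0,"offset":[0.024,0.033,0],"twist":0},{"claw":0,"offset":[0.024,0.033,0],"twist":0},{"claw":0,"offset":[0.014,0.020,0],"twist":0},{"claw":0,"offset":[0,0,0],"twist":0}]' >/dev/null; python3 go.py 437.5 142.8 80 -14; python3 seat.py red big top 435 185 490 240
```

```text
t 23.32 tcp [432.5 125.8 191.1] yaw -13.7 F [ 0.2 -0.3  0.5] w 91.9 j7 1.03 tilt [0.  2.2]
  twist now 0.3; offset in present axes [ -1.8  13.5 111.6]; in axes after twist [ -1.8  13.5 111.6]
top px [449. 236.] rect ctr [-7.7 24. ] 69.1 12.7 yaw 88.9 far xs -1.1 xs near -14.1
top px [468. 215.] rect ctr [53.  -1.8] 71.0 60.8 yaw -0.1 far xs 88.5 xs near 17.5
top px [469. 190.] rect ctr [110.9  17.4] 106.8 24.6 yaw -90.0 far xs 123.2 xs near 98.6
```

```bash
python3 -m pendant '[{"claw":0,"offset":[-0.001,0.008,0.010],"twist":0.3},{"claw":0,"offset":[0,0.003,0.030],"twist":0},{"claw":0,"offset":[0,0,0.035],"twist":0},{"claw":0,"offset":[0,0,0.03],"twist":0},{"claw":0,"offset":[0,0,0.01],"twist":0},{"claw":0,"offset":[0,0,0],"twist":0}]' >/dev/null; python3 go.py 437.5 142.8 20 -14
```

```text
t 23.87 tcp [443.5 133.   71. ] yaw -14.7 F [-0.6 -0.3  0.3] w 91.8 j7 1.06 tilt [0.5 2.1]
  twist now -0.7; offset in present axes [ 8.2  6.  51.2]; in axes after twist [ 8.1  6.1 51.2]
```

```bash
python3 -m pendant '[{"claw":0,"offset":[0.007,0.006,0.010],"twist":-0.6},{"claw":0,"offset":[0.001,0.001,0.018],"twist":0},{"claw":0,"offset":[0,0,0.014],"twist":0},{"claw":0,"offset":[0,0,0.001],"twist":0},{"claw":0,"offset":[0,0,0],"twist":0}]' >/dev/null; python3 go.py 437.5 142.8 20 -14
```

```text
t 24.28 tcp [441.5 137.4  25.9] yaw -14.8 F [ 0.3 -0.6  0.4] w 91.7 j7 1.06 tilt [0.5 1.9]
  twist now -0.8; offset in present axes [5.2 4.  6. ]; in axes after twist [5.1 4.  6. ]
```

```bash
python3 -m pendant '[{"claw":0,"offset":[0.005,0.004,0.003],"twist":-0.8},{"claw":0,"offset":[0.001,0.001,0.002],"twist":0},{"claw":0.6,"offset":[0,0,0.0005],"twist":0}]' >/dev/null; python3 go.py 437.5 142.8 20 -14
```

```text
t 24.53 tcp [438.6 143.4  22.1] yaw -14.1 F [ 0.7 -0.9 -0.4] w 88.4 j7 1.06 tilt [0.7 1.9]
  twist now -0.1; offset in present axes [ 0.9 -0.9  2. ]; in axes after twist [ 0.9 -0.9  2. ]
```

```bash
python3 -m pendant '[{"claw":1,"offset":[0.0005,-0.0005,0.0015],"twist":0},{"claw":1,"offset":[0,0,0.0005],"twist":0},{"claw":1,"offset":[0,0,0.0005],"twist":0},{"claw":1,"offset":[0,0,0.0003],"twist":0},{"claw":1,"offset":[0,0,0.0003],"twist":0},{"claw":1,"offset":[0,0,0.0003],"twist":0},{"claw":1,"offset":[0,0,0.0003],"twist":0},{"claw":1,"offset":[0,0,0.0003],"twist":0}]' 15 >/dev/null; python3 go.py 437.5 142.8 20 -14
```

```text
t 25.20 tcp [439.1 143.8  20.1] yaw -14.0 F [-2.  -0.6  7.9] w 50.2 j7 1.06 tilt [0.8 2. ]
  twist now -0.0; offset in present axes [ 1.3 -1.3  0.1]; in axes after twist [ 1.3 -1.3  0.1]
```

```bash
python3 -m pendant '[{"claw":1,"offset":[0,0,-0.02],"twist":0},{"claw":1,"offset":[0,0,-0.035],"twist":0},{"claw":1,"offset":[0,0,-0.04],"twist":0},{"claw":1,"offset":[0,0,-0.04],"twist":1},{"claw":1,"offset":[0,0,-0.02],"twist":1},{"claw":1,"offset":[0,0,0],"twist":0}]' >/dev/null; python3 go.py 491 -340.4 180 -16.25
```

```text
t 25.70 tcp [434.9 137.  180.1] yaw -16.2 F [ 0.9  0.5 -0.8] w 50.3 j7 0.96 tilt [0.5 1.8]
  twist now 0.1; offset in present axes [-186.7 -442.7  -14.5]; in axes after twist [-187.4 -442.4  -14.5]
```

```bash
python3 -m pendant '[{"claw":1,"offset":[-0.008,-0.019,-0.001],"twist":0},{"claw":1,"offset":[-0.0155,-0.0365,-0.001],"twist":0},{"claw":1,"offset":[-0.0155,-0.0365,-0.001],"twist":0},{"claw":1,"offset":[-0.0155,-0.0365,-0.001],"twist":0},{"claw":1,"offset":[-0.0155,-0.0365,-0.001],"twist":0},{"claw":1,"offset":[-0.0155,-0.0365,-0.001],"twist":0},{"claw":1,"offset":[-0.0155,-0.0365,-0.001],"twist":0},{"claw":1,"offset":[-0.0155,-0.0365,-0.001],"twist":0},{"claw":1,"offset":[-0.0155,-0.0365,-0.001],"twist":0},{"claw":1,"offset":[-0.0155,-0.0365,-0.001],"twist":0},{"claw":1,"offset":[-0.010,-0.025,0],"twist":0},{"claw":1,"offset":[0,0,0],"twist":0}]' >/dev/null; python3 go.py 491 -340.4 150 -16.25
```

```text
t 26.70 tcp [ 484.3 -279.1  168.9] yaw -15.3 F [ 0.1 -0.5 -0.9] w 49.9 j7 1.94 tilt [0.4 1.9]
  twist now 1.0; offset in present axes [-22.6 -58.   16.9]; in axes after twist [-23.6 -57.6  16.9]
```

```bash
python3 -m pendant '[{"claw":1,"offset":[-0.008,-0.020,0.005],"twist":1},{"claw":1,"offset":[-0.009,-0.022,0.005],"twist":0},{"claw":1,"offset":[-0.004,-0.010,0.005],"twist":0},{"claw":1,"offset":[0,0,0],"twist":0},{"claw":1,"offset":[0,0,0],"twist":0}]' >/dev/null; python3 go.py 491 -340.4 100 -16.25
```

```text
t 27.12 tcp [ 487.7 -335.9  145.3] yaw -16.5 F [ 0.4  1.1 -0.6] w 50.0 j7 2.03 tilt [-0.   2.1]
  twist now -0.2; offset in present axes [-4.9 -5.  45.1]; in axes after twist [-4.9 -5.  45.1]
```

```bash
python3 -m pendant '[{"claw":1,"offset":[-0.003,-0.004,0.010],"twist":-0.2},{"claw":1,"offset":[0,0,0.018],"twist":0},{"claw":1,"offset":[0,0,0.012],"twist":0},{"claw":1,"offset":[0,0,0.002],"twist":0},{"claw":1,"offset":[0,0,0],"twist":0}]' >/dev/null; python3 go.py 491 -340.4 90 -16.25
```

```text
t 27.53 tcp [ 491.1 -332.4  100.1] yaw -15.8 F [-0.2  0.2  0.1] w 49.9 j7 2.06 tilt [-0.   2.3]
  twist now 0.4; offset in present axes [-2.2 -8.1  9.8]; in axes after twist [-2.2 -8.1  9.8]
```

```bash
python3 -m pendant '[{"claw":1,"offset":[-0.001,-0.007,0],"twist":0.4},{"claw":1,"offset":[0,-0.001,0.001],"twist":0}]' >/dev/null; python3 go.py 491 -340.4 90 -16.25
```

```text
t 27.70 tcp [ 490.6 -339.1   99.3] yaw -16.1 F [-0.3 -1.1 -0.1] w 50.4 j7 2.06 tilt [-0.   2.4]
  twist now 0.1; offset in present axes [-0.8 -1.5  9.2]; in axes after twist [-0.8 -1.5  9.2]
```

```bash
python3 -m pendant '[{"claw":1,"offset":[0,-0.001,0.003],"twist":0},{"claw":1,"offset":[0,0,0.003],"twist":0},{"claw":1,"offset":[0,0,0.003],"twist":0}]' 5 >/dev/null; python3 go.py 491 -340.4 86.5 -16.25; python3 -m pendant '[{"claw":1,"offset":[0,0,0.003],"twist":0},{"claw":1,"offset":[0,0,0.001],"twist":0}]' 5 >/dev/null; python3 go.py 482.3 -337.8 84 -16.25
```

```text
t 27.95 tcp [ 491.2 -340.9   91.6] yaw -16.1 F [-1.5  0.5  0.7] w 50.2 j7 2.07 tilt [0.2 2.3]
  twist now 0.1; offset in present axes [0.3 0.2 5.1]; in axes after twist [0.3 0.2 5.1]
t 28.12 tcp [ 490.8 -340.8   87.2] yaw -16.2 F [-0.7  0.4  0.5] w 49.6 j7 2.07 tilt [0.1 2.3]
  twist now 0.1; offset in present axes [9.  0.4 3.3]; in axes after twist [9.  0.4 3.3]
```

```bash
python3 -m pendant '[{"claw":1,"offset":[0.003,0,0.0015],"twist":0},{"claw":1,"offset":[0.003,0,0.001],"twist":0}]' 8 >/dev/null; python3 go.py 482.3 -337.8 84 -16.25;python3 -m pendant '[{"claw":1,"offset":[0.002,0,0.0005],"twist":0}]'>/dev/null; python3 go.py 482.3 -337.8 84 -16.25;python3 -m pendant '[{"claw":1,"offset":[0.002,0,0.0005],"twist":0}]' >/dev/null; python3 go.py 482.3 -337.8 84 -16.25
```

```text
t 28.28 tcp [ 486.1 -339.5   85. ] yaw -16.1 F [ 0.8 -0.7  3.4] w 49.5 j7 2.08 tilt [0.3 2.2]
  twist now 0.1; offset in present axes [4.1 0.6 1. ]; in axes after twist [4.1 0.6 1. ]
t 28.37 tcp [ 484.  -339.    84.5] yaw -16.1 F [ 0.8 -0.8  0.2] w 49.8 j7 2.08 tilt [0.3 2.2]
  twist now 0.1; offset in present axes [1.9 0.6 0.5]; in axes after twist [1.9 0.6 0.5]
t 28.45 tcp [ 483.6 -338.7   84.5] yaw -16.1 F [ 8.5 -0.7  1.3] w 49.8 j7 2.08 tilt [0.5 2.1]
  twist now 0.2; offset in present axes [1.5 0.5 0.5]; in axes after twist [1.5 0.5 0.5]
```

Contact. One more nudge, release, retreat, and check.

```bash
python3 -m pendant '[{"claw":1,"offset":[0.002,0.0003,0],"twist":0.2}]' >/dev/null; python3 go.py; python3 -m pendant '[{"claw":0.6,"offset":[0,0,0],"twist":0},{"claw":0.3,"offset":[0,0,-0.001],"twist":0},{"claw":0,"offset":[0,0,-0.001],"twist":0},{"claw":0,"offset":[0,0,-0.02],"twist":0},{"claw":0,"offset":[0,0,-0.035],"twist":0},{"claw":0,"offset":[0,0,-0.035],"twist":0},{"claw":0,"offset":[0,0.025,-0.02],"twist":0},{"claw":0,"offset":[0,0.038,0],"twist":0},{"claw":0,"offset":[0,0.038,0],"twist":0},{"claw":0,"offset":[0,0.038,0],"twist":0},{"claw":0,"offset":[0,0.038,0],"twist":0},{"claw":0,"offset":[0,0.038,0],"twist":0}]' >/dev/null; python3 -m pendant '[{"claw":0,"offset":[0,0.038,0],"twist":0},{"claw":0,"offset":[0,0.038,0],"twist":0},{"claw":0,"offset":[0,0.038,0],"twist":0},{"claw":0,"offset":[0,0.02,0],"twist":0},{"claw":0,"offset":[0,0,0],"twist":0},{"claw":0,"offset":[0,0,0],"twist":0}]' >/dev/null; python3 go.py;python3 seat.py red small top 435 188 490 235;python3 seat.py red small side 315 108 375 170;python3 seat.py blue small top 138 220 190 262
python3 - <<'E'
import cv2
from rig import eyes
a=eyes.grab_frame("side")[...,::-1];b=eyes.grab_frame("top")[...,::-1]
cv2.imwrite("pics/top_end.png",b);cv2.imwrite("pics/side_end.png",a)
f=lambda i:cv2.resize(i,(400,400),interpolation=cv2.INTER_CUBIC)
cv2.imwrite("pics/e1.png",cv2.hconcat([f(a[90:190,290:390]),f(b[165:265,415:515])]))
E
```

```text
t 28.53 tcp [ 483.5 -338.5   85.1] yaw -16.3 F [ 6.2 -2.7 -1.5] w 49.6 j7 2.08 tilt [0.7 2. ]
t 30.03 tcp [576.8   5.4 214.1] yaw -16.7 F [-0.2 -0.9 -0.4] w 91.7 j7 1.34 tilt [0.  2.1]
top px [467. 217.] rect ctr [51.   3.7] 76.1 65.5 yaw -0.1 far xs 89.0 xs near 12.9
top px [470. 192.] rect ctr [110.7  24.3] 100.4 24.5 yaw 90.0 far xs 122.9 xs near 98.4
side px [346. 125.] rect ctr [47.6 21.3] 98.9 69.9 yaw -89.3 far xs 82.1 xs near 12.3
top px [154. 249.] rect ctr [42.2 -2.5] 56.5 48.3 yaw -0.4 far xs 70.4 xs near 13.9
top px [165. 239.] rect ctr [ 58.4 -16.3] 73.3 55.1 yaw 1.8 far xs 95.5 xs near 22.3
```

View pics/e1.png

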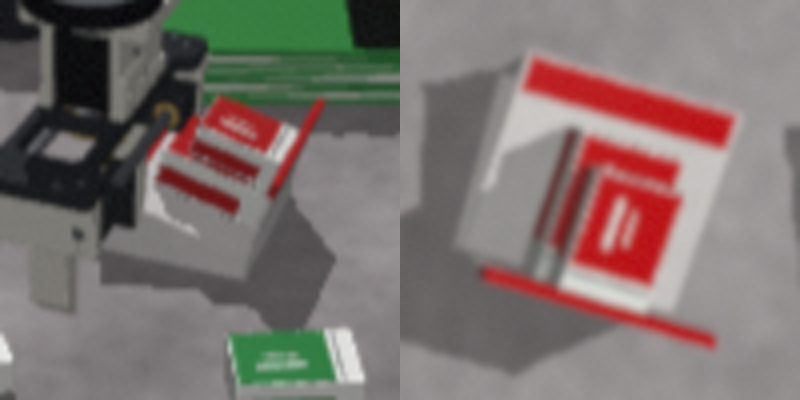

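View pics/side_end.png

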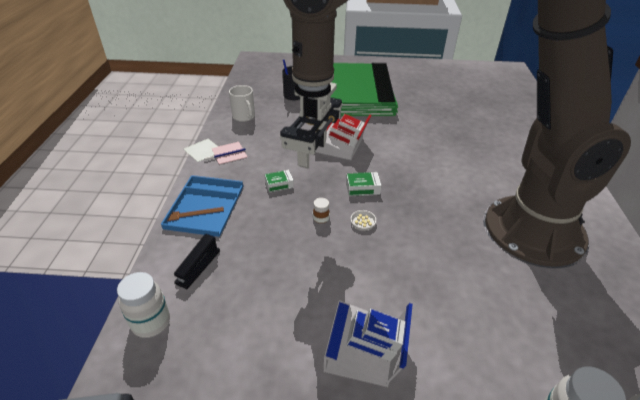

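Run:
```python
from seat import *
im=cv2.imread("pics/top_end.png")[:,:,::-1]
run("red",62,"top",(457,214,490,238),im,40)
run("red",62,"top",(457,214,490,238),im,80)
a=cv2.imread("pics/top0.png")
for k,c,b in(("gb","g",(350,218,400,265)),("gs","g",(350,125,395,165))):
    for i in(a,im[:,:,::-1]): print(k,[r[0].round(1) for r in blobs("top",i[:,:,::-1],c,b,.03,30)])
d=cv2.absdiff(a,im[:,:,::-1].copy())[180:260,298:332]; print("bottle/dish diff",d.max(),d.mean().round(2))
```

```text
top px [471. 223.] rect ctr [41.6 -3.6] 55.5 49.6 yaw -0.1 far xs 69.3 xs near 13.8
top px [471. 223.] rect ctr [42.2 -3.8] 52.8 45.9 yaw 0.0 far xs 68.6 xs near 15.8
gb [array([373.7, 237.6])]
gb [array([382.8, 236.9])]
gs [array([371.4, 142.2])]
gs [array([379.6, 145.1])]
bottle/dish diff 111 49.58
```

```bash
python3 -m pendant '[{"claw":0,"offset":[0.013,0.014,-0.005],"twist":0},{"claw":0,"offset":[0.0265,0.0275,-0.005],"twist":0},{"claw":0,"offset":[0.0265,0.0275,0],"twist":0},{"claw":0,"offset":[0.0265,0.0275,0],"twist":0},{"claw":0,"offset":[0.0265,0.0275,0],"twist":0},{"claw":0,"offset":[0.0265,0.0275,0],"twist":0},{"claw":0,"offset":[0.0265,0.0275,0],"twist":0},{"claw":0,"offset":[0.0265,0.0275,0],"twist":0},{"claw":0,"offset":[0.0265,0.0275,0],"twist":0},{"claw":0,"offset":[0.0265,0.0275,0],"twist":0},{"claw":0,"offset":[0.02,0.02,0],"twist":0},{"claw":0,"offset":[0,0,0],"twist":0}]' >/dev/null;  python3 -m pendant '[{"claw":0,"offset":[0.02,0.02,0],"twist":0},{"claw":0,"offset":[0.0265,0.0275,0],"twist":0},{"claw":0,"offset":[0.0265,0.0275,0],"twist":0},{"claw":0,"offset":[0.01,0.01,0],"twist":0},{"claw":0,"offset":[0,0,0],"twist":0},{"claw":0,"offset":[0,0,0],"twist":0}]' >/dev/null; python3 go.py
python3 - <<'E'
from seat import *
im=eyes.grab_frame("top").copy(); sd=eyes.grab_frame("side").copy()
a=cv2.imread("pics/top0.png")
for k,c,b in(("gb","g",(350,218,400,265)),("gs","g",(350,125,395,165))):
    for i in(a[:,:,::-1],im): print(k,[r[0].round(1) for r in blobs("top",i,c,b,.03,30)])
for r in((180,210,305,335),(225,258,298,332)):
    d=cv2.absdiff(np.ascontiguousarray(a[:,:,::-1]),im)[r[0]:r[1],r[2]:r[3]]; print("bottle/dish diff",d.max(),d.mean().round(2))
run("red",62,"top",(454,214,495,238),im,40)
run("red",34,"top",(440,196,500,216),im,40)
cv2.imwrite("pics/e2.png",np.hstack([cv2.resize(sd[100:175,300:400],(400,300)),cv2.resize(im[165:265,415:515],(300,300))])[:,:,::-1])
cv2.imwrite("pics/e3.png",im[:,:,::-1])
E
```

```text
t 31.78 tcp [356.9 452.3 240.2] yaw -20.0 F [ 0.2 -0.6 -0.3] w 91.9 j7 0.27 tilt [0.5 1.7]
gb [array([373.7, 237.6])]
gb [array([373.8, 237.6])]
gs [array([371.4, 142.2])]
gs [array([371.5, 142.2])]
bottle/dish diff 5 1.12
bottle/dish diff 4 1.17
top px [471. 223.] rect ctr [41.7 -3.7] 54.8 48.6 yaw 0.0 far xs 69.1 xs near 14.3
top px [469. 209.] rect ctr [73.6 -0.3] 66.5 39.6 yaw -72.9 far xs 87.7 xs near 44.9
```

View pics/e2.png

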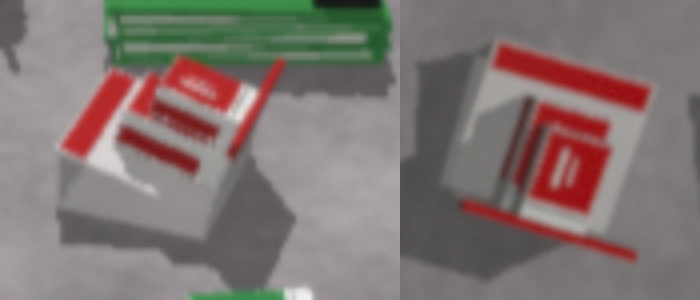

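View pics/e3.png

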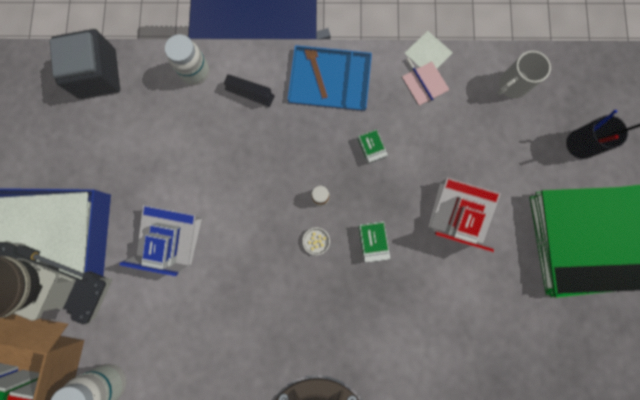

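```bash
python3 -c "
from rig import hand_in
print(hand_in())"
```

```text
the job is handed in; nothing more can be done
None
```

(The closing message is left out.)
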